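Slide out a ledge board on the shoe box and hold it

TASK

The wooden board lying on top of the shoe box is to be fastened as a ledge sticking out from one end of the box: the end that the ceramic hand-shaped ring holder does not stand beside. Slide the board, without lifting it off the box, out over that free end until its first inlaid line has passed the end edge of the box and its second line lies right over the edge, with the board square to the box. Over half of it then hangs out and it would tip, so finish while still holding it level there, for me to fasten it; leave everything else undisturbed.

Things in the scene. Friction and masses are not known exactly. Their poses are not given: they have to be found in the camera images.
- shoe_box: Closed plastic shoe box, fixed to the shelf (does not move), 200 mm (its x) by 300 mm (its y) by 100 mm high; its flat top carries the board. Origin at the centre of its underside; the white drawer front faces its -x (towards the robot), so its two ends are the faces at y = +150 mm and y = -150 mm in its own frame. It starts turned up to 0.2 rad.
- board_center (a point): Centre of the loose plain wooden board (100 mm along its x, 320 mm along its y, 15 mm thick, about 0.4 kg), half-way up its thickness, which is also nearly its centre of mass. It starts flat on top of the shoe box, long way along the box's y, up to 0.08 rad out of square and up to 20 mm off along either of the box's axes. The axes are the board's. Board underside is 100 mm and top face 115 mm above the shelf.
- line_left (a point): Middle of one thin (6 mm wide) dark metal line inlaid across the board's top face, 30 mm from the board's centre towards its +y end (at the top face); it is the second line to pass the edge when the board slides towards -y. Axes are the board's.
- line_right (a point): Middle of the other inlaid line, 30 mm from the board's centre towards its -y end (at the top face); it is the second line to pass the edge when the board slides towards +y. Axes are the board's.
- block_left (a point): Centre of the upright wooden grip block fixed on the board near its +y end, 120 mm from the board's centre: 60 mm along the board's x, 20 mm along its y, 36 mm high, standing on the board's top face (this point is 18 mm above that face). Axes are the board's.
- block_right (a point): Centre of the same kind of grip block near the board's -y end, 120 mm from the board's centre.
- ring_holder: Loose white ceramic hand-shaped ring holder, 150 mm tall on an 84 mm round foot, standing on the shelf beside one end of the shoe box, about 280 mm from the box's centre (either the box's +y or -y end). Taller than the board: it would be hit. Origin under its foot. Leave it alone.
- buckle: Steel belt buckle, 62 by 47 mm and 7 mm thick, lying flat on the shelf beside the other, free end of the box. Origin at its centre underneath. Leave it alone.
- shoe_tree_1: Wooden shoe tree, 265 mm long, 70 mm wide, up to 50 mm high, lying on the shelf beyond the box. Origin near its middle, underneath. Leave it alone.
- shoe_tree_2: The other shoe tree of the pair, in line with the first. Leave it alone.
- pen_cup: Clear acrylic pen cup, empty, 76 mm across and 95 mm high, standing on the shelf beyond the box. Origin under its foot. Leave it alone.

How it is judged:
By the outcome, as a careful person would: the job done as asked, in the order asked, and still so for the second after the job is handed in, while the arm keeps its last pose, push and grip.
It also fails if it takes over 40 s, if anything falls off the work surface, if the arm or the gripper's body presses on something with over 40 N, if the wrist force passes 120 N, or if a joint passes its speed limit or range.

ROBOT

A 6-joint arm with a two-finger parallel gripper is mounted at the origin on the work surface. World frame = base frame: x ahead of the robot, y to its left, z up, the work surface at z = 0. Lengths are in mm, angles in rad, forces in N, time in s.
With the tool pointing down it reaches from about 350 to 875 mm from the base axis. Payload 4.2 kg.
Tool frame: the origin (TCP) lies on the mounting face of the last link; the fingertips stand 173 mm ahead of it and the grasp point (between the pads) lies grip_point_offset ahead of it (grip_point_offset is the distance from the TCP to the grasp point, in mm); z points along the fingers, y is the line along which they close (so a half turn about z gives the same grasp; the last joint's range is limited). The gripper opens to 85 mm and grips with 20 to 120 N. Pads are 22 mm wide; open, the fingers measure 114 mm over their backs; the gripper's body (76 mm by 85 mm) begins 54 mm behind the grasp point. The pads swing forward as they close: fully open they stand 13 mm farther back than shut.
Start: joints at [1.476, 0.385, 0.008, 0, -1.194, -0.259], TCP at [216.508, 586.28, 404.712] pointing down, gripper open.
Joint ranges: [-3.14, 3.14], [-1.21, 2.06], [-1.07, 1.41], [-3.16, 2.05], [-2.99, -0.16], [-3.1, 3.1]. Speed limits (rad/s): [2.79, 2.79, 3.14, 3.14, 3.14, 3.14].

INTERFACE

Orientations are given as a unit quaternion [x, y, z, w].
In Python, from bench import read_state, get_image, job_done, recognise, place_of, grip_point_offset gives the robot as it stands. The module is installed in compiled form; this text tells all that it offers.
- The arm moves only by the tool carry_out, never from a script. Its arguments are lists of equal length, an entry for each row: "slide": the shift along the tool's x, y, z in m, a list of three; "roll": the turn about the tool's z in degrees; "claw": the finger opening in m, from 0 to 0.0854. A call has 1 to 8 rows; each row is the pose to reach, as a shift and turn from the pose commanded when the call began, along the tool's axes at that moment; what a row does not reach only later rows make up. A row lasts 1/8 s, in which the tool goes at most 62.5 mm and 10.7 degrees, less where a joint would pass 70% of its speed; a pose out of reach is approached as far as the arm can. A call with a gripper value outside its range is refused whole. The fingers move at their own pace and stop on an object; the grip force is fixed at half the most. Time passes only in rows, so rows that repeat a pose let the fingers close. It gives the time, the measured TCP pose, the force, the opening and the grip force at its end, in the units of the state.
- read_state(): the state, without advancing time (a new reading comes with each control period).
- get_image(name): name is "side" or "top"; returns a dict with "img" (384x512x3 uint8, red, green, blue), "z_map" (384x512 float32, mm along the optical axis (not along the pixel's ray), 0 where there is no reading), "mtx" (3x3 intrinsics, pixels), "world_from_camera" (4x4, takes a point from camera to world coordinates). Camera axes: x right, y up, looking along -z (the intrinsics and any distortion apply to the point x, -y, -z); pixel columns grow to the right and rows downward; lengths in mm; the calibration is good to about 2 mm. A picture is of the moment at which its call begins.
- job_done(): hands the job in; it is judged then, once.
Trained networks look in a picture, given as the dict that the camera call returned (one of the last four; its "shot" number tells which), for a name from the list of things; names that differ only in an ending like _2 or _b are one class to them, and where a whole thing is asked for, a point or a joint stands for the part that bears it (a point fixed in the world has none). Each returns a list of dicts, best first, with "conf" (0 to 1); they miss things now and then, are a little off and sometimes report something else, mostly with a low value. They report only what shows in the picture. A call takes as long as a camera call.
- recognise(picture, thing): "at" ([column, row] in pixels, amid what is visible of it).
- place_of(picture, thing): "at" ([column, row] in pixels: a listed point, or the origin of a listed thing).
The state is a dict: "clock": time; "joints": joint angles; "joint_vel": joint speeds; "joint_efforts": joint torques, N m; "position": TCP position; "ee_rot": TCP orientation; "contact_force": force on the tool from outside, world axes, zero at the start; "wrist_torque": the same for the moment, N m; "gripper_width": finger opening in mm; "grasp_force": force on a finger pad.
Only numpy, scipy, OpenCV 4.12 (cv2) and the standard library are available. Lean on these libraries where they do the work, as an engineer would, in place of code of your own. Each camera call takes 0.05 s, during which the arm holds its last target. There are 200 camera calls.

## Working session

There is one attempt and no reset: what is moved stays moved. The work goes in short steps, Python scripts to look and compute and a tool call to move; the robot and the scene stay as the last step left them, time stands still between calls to the robot, and variables do not carry over. Pictures are saved under pics/ and viewed, at most 10 in all, crops included, and the job is handed in when it is done.

Besides the shell and the picture viewer there is one more tool, called after "Request:" in YAML: its name, and indented under it one key for each argument. carry_out: Moves the arm, as the interface text tells. Its arguments: {"type":"object","properties":{"slide":{"type":"array"},"roll":{"type":"array"},"claw":{"type":"array"}},"required":["slide","roll","claw"]}

```bash
mkdir -p pics; cat > h.py <<'E'
import numpy as np, cv2
from bench import *
def ray(p,uv):
    K=p["mtx"];T=np.array(p["world_from_camera"])
    d=np.array([(uv[0]-K[0][2])/K[0][0],-(uv[1]-K[1][2])/K[1][1],-1.0])
    return T[:3,3],T[:3,:3]@d
def atz(p,uv,z):
    o,d=ray(p,uv); return o+d*(z-o[2])/d[2]
def depth(p,uv):
    o,d=ray(p,uv); u,v=int(round(uv[0])),int(round(uv[1]))
    return o+d*p["z_map"][v,u]
def save(p,n): cv2.imwrite("pics/"+n,p["img"][:,:,::-1])
E
python3 - <<'E'
from h import *
np.set_printoptions(precision=1,suppress=True)
s=read_state();print(grip_point_offset,{k:np.round(v,3).tolist() for k,v in s.items()})
Z=dict(shoe_box=0,board_center=107.5,line_left=115,line_right=115,block_left=133,block_right=133,ring_holder=0,buckle=0)
ims=[]
for n in("top","side"):
    p=get_image(n);ims.append(p["img"])
    for t,z in Z.items():
        for r in place_of(p,t)[:2]:print(n,t,round(r["conf"],2),np.array(r["at"]),atz(p,r["at"],z),depth(p,r["at"]))
cv2.imwrite("pics/a.png",cv2.resize(np.vstack(ims),(400,600))[:,:,::-1])
cv2.imwrite("pics/a.png",ims[0][:,:,::-1]);cv2.imwrite("pics/b.png",ims[1][:,:,::-1])
E
```

```text
154.70000000000002 {'clock': 0.0, 'joints': [1.476, 0.386, 0.007, -0.001, -1.194, -0.259], 'joint_vel': [0.001, -0.001, -0.0, -0.002, 0.0, -0.0], 'joint_efforts': [0.0, -39.229, 18.84, 4.186, -0.005, 0.0], 'position': [216.442, 586.096, 403.636], 'ee_rot': [0.984, -0.176, -0.0, 0.001], 'contact_force': [0.255, 0.868, 0.908], 'wrist_torque': [0.018, -0.018, 0.024], 'grasp_force': 0.0, 'gripper_width': 85.62}
top board_center 0.83 [254.9 233.2] [501.   -8.3 107.5] [500.7  -8.2 113. ]
top line_left 0.68 [245.4 231.3] [505.2  15.5 115. ] [505.1  15.5 117.2]
top line_right 0.85 [265.1 234.6] [497.2 -33.6 115. ] [497.1 -33.5 117.5]
top line_right 0.28 [368.7 238.2] [ 489.4 -291.5  115. ] [ 490.2 -296.7   94.7]
top block_left 0.96 [203.1 226.3] [516.1 119.4 133. ] [514.9 117.6 150.6]
top block_right 0.94 [299.3 240.6] [ 482.1 -116.7  133. ] [ 481.4 -114.8  151.2]
top ring_holder 0.64 [367.7 237.6] [ 495.7 -318.2    0. ] [ 491.9 -295.2   90.7]
top buckle 0.62 [154.8 206.4] [579.1 266.6   0. ] [578.5 265.6   5.3]
side board_center 0.81 [216.8 213.7] [488.2  -2.4 107.5] [486.7  -6.5 113.4]
side line_left 0.89 [217.4 201.2] [503.   22.7 115. ] [503.2  23.3 114.3]
side line_right 0.94 [222.2 221.3] [487.3 -31.5 115. ] [487.9 -30.1 112.8]
side block_right 0.75 [238.1 252.6] [ 475.6 -126.2  133. ] [ 308.2 -483.4  816. ]
side block_right 0.73 [292.6 354.6] [ 461.2 -344.5  133. ] [ 476.1 -330.9   66.4]
side ring_holder 0.71 [289.4 353.5] [ 486.6 -312.4    0. ] [ 477.8 -320.8   40. ]
side buckle 0.52 [207.9 157.7] [582.1 260.1   0. ] [582.  259.7   0.5]
side buckle 0.2 [291.4 351.9] [ 491.8 -311.8    0. ] [ 475.6 -326.9   71.9]
```

View pics/a.png

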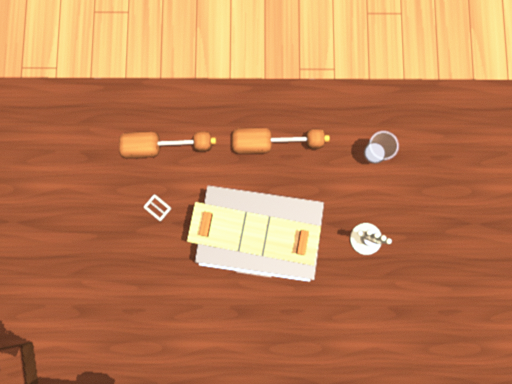

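View pics/b.png

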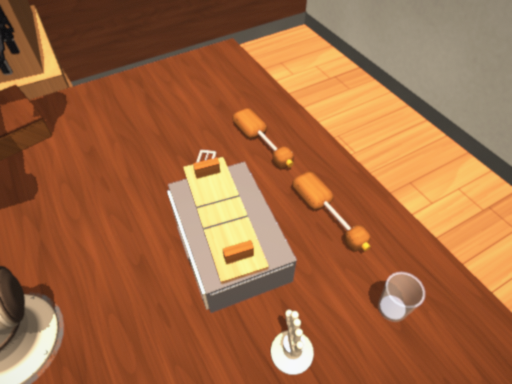

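The ring holder (367,238 in the top view) is at the box's -y end and the buckle (155,207) is at the +y end, so +y is free. line_right (265,235) is therefore the second line. I'll grip block_left (203,226) and pull. Next I fit the box.

```bash
cat > box.py <<'E'
from h import *
from scipy.optimize import least_squares
from scipy.spatial.transform import Rotation as R
np.set_printoptions(precision=2,suppress=True)
def cloud(p):
    v,u=np.mgrid[0:384,0:512]; K=p["mtx"];T=np.array(p["world_from_camera"])
    d=np.stack([(u-K[0][2])/K[0][0],-(v-K[1][2])/K[1][1],-np.ones(u.shape)],-1)*p["z_map"][...,None]
    return d@T[:3,:3].T+T[:3,3]
def rect(m,c):
    m=cv2.morphologyEx(m.astype(np.uint8),cv2.MORPH_OPEN,np.ones((3,3)))
    k,l,st,_=cv2.connectedComponentsWithStats(m);j=1+st[1:,4].argmax()
    P=c[l==j]; return P,cv2.minAreaRect(P[:,:2].astype(np.float32))
E
python3 - <<'E'
from box import *
for n in("top","side"):
    p=get_image(n);c=cloud(p)
    near=(abs(c[...,0]-510)<220)&(abs(c[...,1])<240)
    P,r=rect(near&(c[...,2]>88)&(c[...,2]<170),c);print(n,"all",r,len(P))
    z=c[...,2][near];print(np.histogram(z,bins=[80,90,95,98,101,104,107,110,113,116,119,122,130,145,160])[0])
    hsv=cv2.cvtColor(p["img"],cv2.COLOR_RGB2HSV)
    g=near&(hsv[...,1]<50)&(c[...,2]>88)&(c[...,2]<108);P,r=rect(near&(c[...,2]>88)&(c[...,2]<108)&(hsv[...,1]<70),c);
    Q=c[g];print(n,"box gray",len(Q),cv2.minAreaRect(Q[:,:2].astype(np.float32)),Q[:,2].mean())
    b=near&(c[...,2]>106)&(c[...,2]<125)&(hsv[...,1]>60);P,r=rect(b,c);print(n,"board",r,P[:,2].mean())
E
```

```text
top all ((506.4093933105469, -6.97259521484375), (326.380859375, 201.381591796875), 81.97408294677734) 9630
[ 212  102  651 2039 1468  231   57  673 2151 1588  212   32   27  418]
top box gray 4433 ((503.703125, -19.609207153320312), (299.5739440917969, 201.08750915527344), 81.88996887207031) 100.02483707231863
top board ((472.96868896484375, -84.82474517822266), (52.14927291870117, 88.23356628417969), 21.871540069580078) 115.51599106844827
side all ((504.81756591796875, -10.505172729492188), (326.4999084472656, 196.48480224609375), 81.92950439453125) 10671
[ 512  129 1148 3494  299   43   53  990 3352  255   44  120  235  482]
side box gray 1780 ((499.3443908691406, -27.437332153320312), (292.3111267089844, 200.79855346679688), 82.05084228515625) 97.86145245628504
side board ((497.6149597167969, -7.8314056396484375), (321.2658996582031, 100.40234375), 79.42218017578125) 114.05258370522192
```

```bash
cat >> box.py <<'E'
def board(p):
    """board & block rects from colour: board = top-height yellow pixels, blocks = high points"""
    c=cloud(p);hsv=cv2.cvtColor(p["img"],cv2.COLOR_RGB2HSV)
    near=(abs(c[...,0]-520)<150)&(c[...,1]>-200)&(c[...,1]<400)
    b=near&(c[...,2]>107)&(c[...,2]<124)&(hsv[...,1]>60)
    b=cv2.morphologyEx(b.astype(np.uint8),cv2.MORPH_CLOSE,np.ones((5,5)))
    b=cv2.morphologyEx(b,cv2.MORPH_OPEN,np.ones((5,5)))>0
    P=c[b];return P,cv2.minAreaRect(P[:,:2].astype(np.float32))
def tomove(target,yaw=None):
    s=read_state();r=R.from_quat(s["ee_rot"]);m=r.as_matrix()
    a=np.degrees(np.arctan2(m[1,0],m[0,0]))
    print("tcp",s["position"],"yaw",a,"slide mm",m.T@(np.array(target)-s["position"]),"roll", None if yaw is None else a-yaw)
E
python3 - <<'E'
from box import *
p=get_image("top");P,r=board(p);print(r,len(P))
c=cloud(p);hsv=cv2.cvtColor(p["img"],cv2.COLOR_RGB2HSV)
near=(abs(c[...,0]-510)<100)&(abs(c[...,1])<180)
m=near&(c[...,2]>130)&(c[...,2]<170);Q=c[m]
L=Q[Q[:,1]>0];Rr=Q[Q[:,1]<0]
for B in(L,Rr):print("block",B[:,2].mean(),cv2.minAreaRect(B[:,:2].astype(np.float32)),B.mean(0))
d=L.mean(0)-Rr.mean(0);print(np.degrees(np.arctan2(d[1],d[0])),np.linalg.norm(d))
tomove([L[:,0].mean(),L[:,1].mean(),137+grip_point_offset],-10.4)
E
```

```text
((493.1604309082031, -13.926071166992188), (291.7940673828125, 109.38493347167969), 79.27973937988281) 839
block 150.18852516847866 ((523.40625, 112.93038940429688), (20.23755645751953, 59.8928337097168), 79.26130676269531) [522.93 112.19 150.19]
block 149.95374198007784 ((479.4519348144531, -122.46693420410156), (20.423343658447266, 59.52128982543945), 78.93671417236328) [ 479.11 -121.74  149.95]
79.39089617474728 237.99955245740503
tcp [216.52 586.26 404.73] yaw -20.272718775027887 slide mm [451.68 338.54 113.02] roll -9.872718775027886
```

Request:
carry_out:
  slide:
    - [0.03,0.022,0]
    - [0.075,0.056,0]
    - [0.12,0.09,0]
    - [0.165,0.124,0]
    - [0.21,0.157,0]
    - [0.255,0.191,0]
    - [0.3,0.225,0]
    - [0.345,0.258,0]
  roll: [-1,-2.5,-4,-5.5,-7,-8.5,-9.7,-9.7]
  claw: [0.085,0.085,0.085,0.085,0.085,0.085,0.085,0.085]

```text
clock: 2.05
position: [451.4, 223.1, 405.1]
ee_rot: [0.996, -0.092, 0.0, -0.0]
contact_force: [0.8, 0.0, -0.7]
gripper_width: 85.1
grasp_force: 0.0
```

```bash
python3 - <<'E'
from box import *
tomove([523.1,112.5,137+grip_point_offset],-10.6)
E
```

```text
tcp [451.4  223.07 405.11] yaw -10.543575399797277 slide mm [ 90.65  95.67 113.4 ] roll 0.056424600202722885
```

Request:
carry_out:
  slide:
    - [0.03,0.032,0]
    - [0.06,0.064,0.01]
    - [0.0905,0.0955,0.03]
    - [0.0905,0.0955,0.06]
    - [0.0905,0.0955,0.09]
    - [0.0905,0.0955,0.108]
    - [0.0905,0.0955,0.113]
    - [0.0905,0.0955,0.113]
  roll: [0,0,0,0,0,0,0,0]
  claw: [0.085,0.085,0.085,0.085,0.085,0.085,0.085,0.085]

```text
clock: 3.05
position: [522.4, 114.4, 292.1]
ee_rot: [0.996, -0.092, 0.0, -0.0]
contact_force: [0.2, 0.0, 0.2]
gripper_width: 85.0
grasp_force: 0.0
```

```bash
python3 - <<'E'
from box import *
tomove([523.1,112.5,137+grip_point_offset],-10.6)
ims=[get_image("top")["img"][100:330,80:400],get_image("side")["img"][100:330,110:430]]
cv2.imwrite("pics/c.png",cv2.resize(np.vstack(ims),None,fx=1.3,fy=1.3)[:,:,::-1])
E
```

```text
tcp [522.41 114.39 292.05] yaw -10.554187619966088 slide mm [1.02 1.73 0.35] roll 0.04581238003391164
```

View pics/c.png

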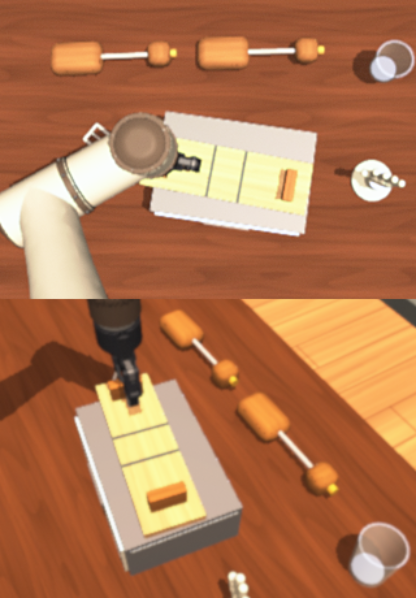

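The side crop (at 130,395) shows the fingers straddling block_left, with both lines still visible. Closing the gripper, with a 1 mm correction.

Request:
carry_out:
  slide:
    - [0,0,0]
    - [0,0,0]
    - [0,0,0]
    - [0,0,0]
    - [0,0,0]
    - [0,0,0]
  roll: [0,0,0,0,0,0]
  claw: [0.06,0.035,0.015,0.01,0.01,0.01]

```text
clock: 3.9
position: [522.3, 114.2, 292.0]
ee_rot: [0.996, -0.092, 0.0, 0.0]
contact_force: [-0.4, -0.9, 3.1]
gripper_width: 18.9
grasp_force: 59.5
```

```bash
cat > plan.py <<'E'
from box import *
B=np.array([503.7,-19.6]);th=np.radians(81.9)
by=np.array([np.cos(th),np.sin(th)]);bx=np.array([by[1],-by[0]])
E
python3 - <<'E'
from plan import *
for n in("top","side"):
    p=get_image(n)
    for t in("line_left","line_right","block_right"):
        for r in place_of(p,t)[:1]:
            w=atz(p,r["at"],133 if "block" in t else 115)[:2];print(n,t,round(r["conf"],2),w,"box xy",(w-B)@bx,(w-B)@by)
s=read_state();print(s["gripper_width"],s["grasp_force"],s["contact_force"],s["wrist_torque"])
# board centre 120 behind grip along board y (79.4deg): goal centre = B+180*by, keep box x offset 0
g=B+by*300
tomove([g[0],g[1],s["position"][2]],-8.1)
E
```

```text
top line_left 0.92 [506.71  20.01] box xy -2.6011552579405555 39.64348616521056
top line_right 0.71 [497.49 -36.33] box xy -3.7872205646415296 -17.433391366973403
top block_right 0.73 [ 703.24 -298.42] box xy 236.8397400958949 -247.92446688279375
side line_left 0.82 [502.89  30.06] box xy -7.797318574561756 49.04954044578922
side line_right 0.94 [487.32 -34.84] box xy -14.068437208793457 -17.394001689749693
side block_right 0.95 [ 475.64 -118.31] box xy -13.870202994817449 -101.67664081696113
19.673024805272707 59.60936665534973 [-0.81 -1.33  6.15] [-0.19  0.41 -0.  ]
tcp [522.25 114.23 292.03] yaw -10.565464586645007 slide mm [  -6.6  -164.76    0.  ] roll -2.465464586645007
```

Request:
carry_out:
  slide:
    - [-0.0004,-0.01,0]
    - [-0.001,-0.03,0]
    - [-0.002,-0.05,0]
    - [-0.003,-0.075,0]
    - [-0.004,-0.1,0]
    - [-0.005,-0.125,0]
    - [-0.0055,-0.14,0]
    - [-0.0055,-0.14,0]
  roll: [-0.3,-0.7,-1.1,-1.5,-1.9,-2.3,-2.5,-2.5]
  claw: [0.01,0.01,0.01,0.01,0.01,0.01,0.01,0.01]

```text
clock: 5.3
position: [542.7, 255.2, 291.9]
ee_rot: [0.998, -0.07, 0.001, -0.002]
contact_force: [-1.6, 2.7, 5.8]
gripper_width: 19.1
grasp_force: 59.7
```

```bash
cat > chk.py <<'E'
from plan import *
s=read_state();w=s["position"][:2]-B;print("grip box xy",w@bx,w@by,"F",s["contact_force"],s["wrist_torque"],s["gripper_width"],s["grasp_force"])
g=B+by*300
tomove([g[0],g[1],s["position"][2]],-8.1)
ims=[]
for n in("top","side"):
    p=get_image(n);ims.append(p["img"])
    for t in("line_left","line_right","block_right"):
        for r in place_of(p,t)[:1]:
            w=atz(p,r["at"],133 if "block" in t else 115)[:2];print(n,t,round(r["conf"],2),"px",np.array(r["at"]),"box xy",(w-B)@bx,(w-B)@by)
    c=cloud(p);q=(c[...,:2]-B)
    X=q@bx;Y=q@by
    m=(abs(X)<80)&(Y>-40)&(Y<100)&(c[...,2]>142)&(c[...,2]<160)
    P=c[m];
    if len(P)>20:
        print(n,"block_right rect box xy",cv2.minAreaRect(np.c_[X[m],Y[m]].astype(np.float32)))
    m=(abs(X)<90)&(Y>-10)&(Y<90)&(c[...,2]>108)&(c[...,2]<122)
    for lo in(0,45):
        k=m&(Y>lo)&(Y<lo+45)
        if k.sum()>50: print(n,"board z, x-range at y",lo,c[k][:,2].mean(),np.percentile(X[k],[1,99]))
cv2.imwrite("pics/%s.png"%__import__("sys").argv[1],cv2.resize(np.vstack([i[110:310,90:390] for i in ims]),None,fx=1.45,fy=1.45)[:,:,::-1])
E
python3 chk.py d
```

```text
grip box xy -0.06756936883319598 277.58876443504244 F [-1.61  2.7   5.79] [ 0.32  0.59 -0.2 ] 19.116653648713477 59.70345139503479
tcp [542.75 255.23 291.86] yaw -8.004541324396508 slide mm [  0.1  -22.41   0.07] roll 0.09545867560349208
top line_left 0.58 px [188.8 221.6] box xy 0.0023091760477800755 178.44479388927485
top line_right 0.75 px [210.2 221.9] box xy 7.015306527401413 125.4382060089271
top block_right 0.94 px [242.7 228.9] box xy 0.47199205672111944 42.115377714256745
top block_right rect box xy ((1.4363937377929688, 38.96233367919922), (59.29532241821289, 19.90567970275879), 0.26670438051223755)
top board z, x-range at y 0 115.57465575490309 [-47.73  50.79]
top board z, x-range at y 45 115.28432270514487 [-47.48  50.88]
side line_left 0.61 px [199.1 157.3] box xy -4.931312810940154 188.24389547673164
side block_right 0.61 px [219.  198.6] box xy -4.197311544887447 33.78549007861497
side block_right rect box xy ((-1.9703369140625, 34.76237487792969), (23.10509490966797, 59.64599609375), 88.85780334472656)
side board z, x-range at y 0 114.30149217205516 [-51.38  46.82]
side board z, x-range at y 45 113.89036627782619 [-51.34  47.8 ]
```

View pics/d.png

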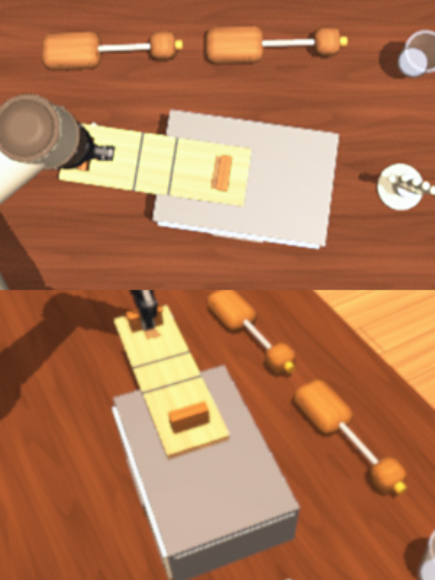

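Square to about 0.3°, and the first line is already past the edge. 21.5 mm remain.

Request:
carry_out:
  slide:
    - [0,-0.006,0]
    - [0,-0.014,0]
    - [0,-0.0215,0]
    - [0,-0.0215,0]
  roll: [0,0,0,0]
  claw: [0.01,0.01,0.01,0.01]

```text
clock: 6.2
position: [545.5, 274.8, 291.5]
ee_rot: [0.998, -0.07, -0.0, -0.0]
contact_force: [-0.7, -0.1, 2.7]
gripper_width: 19.1
grasp_force: 59.3
```

```bash
python3 chk.py e; python3 - <<'E'
from plan import *
# dark line vs box edge: rectified strips along box y, per camera, at z=115 on board, z=100 off board
def samp(img,p,X,Y,z):
    W=np.array([np.r_[B+x*bx+y*by,z] for x in X for y in Y])
    T=np.array(p["world_from_camera"]);K=np.array(p["mtx"])
    c=(W-T[:3,3])@T[:3,:3];u=K[0][0]*c[:,0]/-c[:,2]+K[0][2];v=K[1][1]*-c[:,1]/-c[:,2]+K[1][2]
    return cv2.remap(img,u.astype(np.float32)[:,None],v.astype(np.float32)[:,None],cv2.INTER_LINEAR).reshape(len(X),len(Y)).mean(0)
Y=np.arange(125,180,.5)
for n in("top","side"):
    p=get_image(n);g=cv2.cvtColor(p["img"],cv2.COLOR_RGB2GRAY).astype(np.float32)
    for X in((-40,-15),(15,40)):
        f=samp(g,p,np.arange(*X),Y,115);d=np.clip(np.median(f)-10-f,0,None)
        print(n,"line",X,(Y*d).sum()/d.sum(),f.min())
    for X in((-92,-60),(60,92)):
        f=samp(g,p,np.arange(*X),Y,100);h=(f[:20].mean()+f[-20:].mean())/2
        print(n,"edge",X,Y[np.argmax(f<h)],f[::12].round())
E
```

```text
grip box xy -0.1306078090237715 297.3498151544839 F [-0.71 -0.08  2.73] [-0.65  0.3  -0.12] 19.077510302309587 59.330652952194214
tcp [545.47 274.8  291.47] yaw -8.058893028415055 slide mm [ 0.13 -2.65 -0.  ] roll 0.04110697158494503
top line_left 0.82 px [178.6 219.3] box xy 1.9855824295343374 204.60054697794592
top line_right 0.58 px [200.8 222.4] box xy 2.37472375009589 148.4708688806589
top block_right 0.79 px [235.9 228.1] box xy -0.008249143622685253 58.927943779966164
top block_right rect box xy ((1.25860595703125, 58.10847473144531), (60.03543472290039, 19.93120574951172), 0.30446362495422363)
top board z, x-range at y 0 115.67184859323119 [-47.99  49.85]
top board z, x-range at y 45 115.53865362537937 [-47.88  50.67]
side line_left 0.67 px [195.2 154.2] box xy -10.80183251667876 202.07621510045067
side line_right 0.71 px [206.9 168.3] box xy 1.7873466507789044 146.08540270479324
side block_right 0.96 px [216.7 190.2] box xy -1.3035109556598914 58.34103648690317
side block_right rect box xy ((-2.609405517578125, 55.118743896484375), (22.877933502197266, 59.439430236816406), 88.39808654785156)
side board z, x-range at y 0 113.91545260163655 [-51.86  46.68]
side board z, x-range at y 45 114.6452070324698 [-52.11  46.75]
top line (-40, -15) 147.48956766020487 159.24567
top line (15, 40) 147.48288188055093 159.88133
top edge (-92, -60) 149.5 [221. 221. 221. 222. 172.  57.  63.  86. 102. 101.]
top edge (60, 92) 149.5 [217. 217. 216. 218. 171.  63.  65.  94. 106. 107.]
side line (-40, -15) 145.37564419346322 173.19589
side line (15, 40) 145.36583527679247 173.32109
side edge (-92, -60) 147.5 [184. 184. 184. 177. 126. 104. 104. 104. 103. 103.]
side edge (60, 92) 148.0 [185. 185. 184. 178. 129. 102. 100.  99.  99.  99.]
```

View pics/e.png

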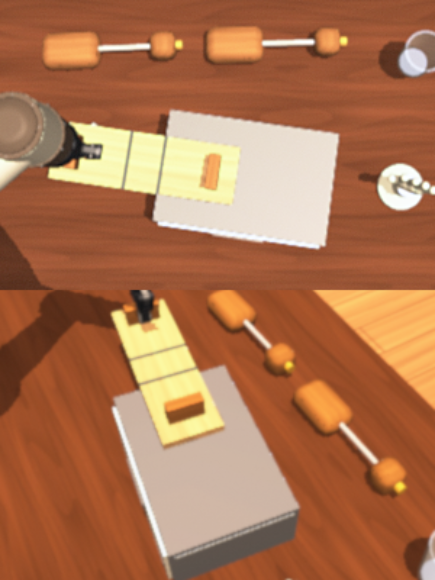

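Both cameras put the line about 2.2 mm short of the edge, square and level. Final nudge.

Request:
carry_out:
  slide:
    - [0,-0.0015,0]
    - [0,-0.0025,0]
    - [0,-0.0025,0]
    - [0,-0.0025,0]
  roll: [0,0,0,0]
  claw: [0.01,0.01,0.01,0.01]

```text
clock: 7.2
position: [545.8, 276.3, 291.5]
ee_rot: [0.998, -0.07, -0.0, 0.0]
contact_force: [-1.2, -2.0, 2.1]
gripper_width: 19.5
grasp_force: 59.1
```

```bash
python3 chk.py f | grep -E "grip|rect|board"; python3 - <<'E'
from plan import *
def samp(img,p,X,Y,z):
    W=np.array([np.r_[B+x*bx+y*by,z] for x in X for y in Y])
    T=np.array(p["world_from_camera"]);K=np.array(p["mtx"])
    c=(W-T[:3,3])@T[:3,:3];u=K[0][0]*c[:,0]/-c[:,2]+K[0][2];v=K[1][1]*-c[:,1]/-c[:,2]+K[1][2]
    return cv2.remap(img,u.astype(np.float32)[:,None],v.astype(np.float32)[:,None],cv2.INTER_LINEAR).reshape(len(X),len(Y)).mean(0)
Y=np.arange(125,180,.5)
for n in("top","side"):
    p=get_image(n);g=cv2.cvtColor(p["img"],cv2.COLOR_RGB2GRAY).astype(np.float32)
    for X in((-40,-15),(15,40)):
        f=samp(g,p,np.arange(*X),Y,115);d=np.clip(np.median(f)-10-f,0,None);print(n,(Y*d).sum()/d.sum())
E
```

```text
grip box xy 0.029810641881638258 298.9283621567118 F [-1.21 -1.96  2.14] [-1.01  0.16 -0.03] 19.47373912998253 59.1312575340271
top block_right rect box xy ((1.2666549682617188, 59.62201690673828), (60.0505256652832, 19.94325828552246), 0.10677667707204819)
top board z, x-range at y 0 115.62722822198667 [-47.3   49.93]
top board z, x-range at y 45 115.51340792086607 [-47.88  50.63]
side block_right rect box xy ((-2.205778121948242, 56.37419891357422), (59.844276428222656, 22.381372451782227), 1.253431797027588)
side board z, x-range at y 0 113.81594375724652 [-51.49  46.16]
side board z, x-range at y 45 114.73872351593829 [-51.78  47.18]
top 149.48835437730153
top 149.45847569002208
side 147.37054793698678
side 147.4224240599731
```

```bash
python3 -c "
from bench import *
print(job_done())"
```

```text
the job is handed in; nothing more can be done
None
```

I've handed the job in: the board sticks out past the +y end (away from the ring holder), with its first line past the edge and its second within about 0.5 mm of it on both cameras; it is square to about 0.1–0.3°, and the gripper still holds it level by the outer block.

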